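# Close the latching guard door of a glass grinder

### The job

Get the glass grinder's guard ready to run: lift the wooden glass pusher that overhangs the doorway fully onto the grinder's deck, stand the bottle that is in the way of the door upright on the cork coaster, and only then push the door shut until its sprung latch snaps in behind the strike. Do not let the door bump the pusher or the bottle, and leave the tin, the spool and the brush where they are.

Things in the scene. Friction and masses are not known exactly. Their poses are not given: they have to be found in the camera images.
- enclosure: grey open-topped sheet-metal guard (fixed; place and yaw vary) round a blue bench grinder; 254 mm deep (x), 278 mm wide, walls 130 mm high, inner faces at y = +-135 and x = 250 mm. Origin: on the bench, in the middle of the doorway plane; +x goes straight in through the doorway, +y to the hinge side, z up. Only the door, the strike's front 5 mm and the overhanging pusher stand out at x < 0
- deck (a point): middle of the top of the grinder's level black deck, 75 mm above the bench (enclosure frame x = 103, y = 0); axes as the enclosure's. The deck is 194 mm (x) by 190 mm (y). A brass grinding bit of 19 mm diameter stands on it 47 mm further in (+x), 30 mm tall
- strike (a point): middle of the fixed steel strike, a bar inside the enclosure's -y wall at the doorway, 6 mm in x, 14 mm in y, 44 mm tall, 84 to 128 mm above the bench; axes as the enclosure's
- guard_door (a joint): angle of the grey door, 0 = fully shut (hard stop), growing as its free edge swings out to the enclosure's -x; starts 0.8 to 1.05, stop at 1.4. Vertical hinge at the enclosure's +y side, friction about 0.1 N m: it stays where it is left. 15 mm thick, from 2 to 128 mm above the bench, 248 mm from hinge axis to free edge, 0.6 kg; the hinge axis runs through the middle of its thickness
- latch_bolt (a joint): travel of the sprung steel latch bolt at the door's free edge, in m: 0 = fully out, 0.010 = in. 30 mm tall, centred 106 mm above the bench, standing 10 mm out of the edge; its ramp leads as the door shuts. It meets the strike at a door angle of about 0.09, is pressed in about 7 mm (some 3 to 10 N of push at door_push) and snaps out at about 0.01, just before the door's stop
- guard_door_hinge (a point): point on the door's hinge axis, 65 mm above the bench (enclosure frame x = -7.5, y = 130 mm); its axes turn with the door: -y along the door to its free edge, -x out of the outer face, z up
- door_push (a point): point on the door's outer face to push on, 170 mm from the hinge axis and 95 mm above the bench; axes as at the hinge: -x points out of the outer face, so push along its +x
- bottle: white plastic bottle with black cap, a plain cylinder of 54 mm diameter and 115 mm tall, about 0.25 kg, standing on the bench in front of the doorway between the enclosure and the open door; origin: centre of its underside
- pusher: wooden hand block for pushing glass, about 0.12 kg: light wood base 70 x 40 x 22 mm (x, y, z) with a dark wood grip ridge on top, 50 mm along x, 24 mm wide in y, from 22 to 52 mm above the underside; origin: centre of its underside; z up. It starts on the deck, its end sticking out through the doorway
- coaster: square cork coaster, 90 x 90 x 4 mm, fixed on the 9 mm plywood board in a row with the tin and the spool at 110 mm spacing (which is where in the row varies; the board's yaw varies, its axes are the row's: x along the row); origin: centre of its underside, its top 4 mm higher, 13 mm above the bench
- tin: bystander: steel tin, 58 mm diameter, 70 mm tall, on the plywood board; origin: centre of its underside
- spool: bystander: aluminium solder spool, 56 mm diameter, 50 mm tall, on the plywood board; origin: centre of its underside
- brush: bystander: wooden scrubbing brush, 150 x 45 x 43 mm, lying on the bench to the hinge side of the open door; origin: centre of its underside, x along it
Mind the look-alikes: they are no part of the job. There is more than one size of the bottle; the job needs the smaller. What is shaped like the pusher but green is not meant.

How it is judged:
On the way:
1. with the door still open, the pusher lies fully on the deck and the bottle stands on the coaster, both released (horizontal distance between bottle and coaster below 0.024 m and z of bottle in the frame of coaster between -0.002 and 0.01 m and angle between each of bottle, pusher's own z axis and vertical below 0.1 rad and linear speed of each of bottle, pusher below 0.02 m/s and x of pusher in the frame of enclosure between 0.039 and 0.175 m and y of pusher in the frame of enclosure between -0.085 and 0.085 m and z of pusher in the frame of enclosure between 0.07 and 0.082 m and contact force between the fingers and bottle below 0.3 N and contact force between the fingers and pusher below 0.3 N and value of joint guard_door above 0.3 rad), for 0.2 s.
At the end, for the whole second after the job is handed in: the door is shut to within 0.025 rad with its bolt out again (within 2.5 mm) behind the strike; the bottle stands upright on the coaster (axis within 24 mm of its centre); the pusher lies flat on its base on the deck, its centre at least 39 mm inside the doorway plane; all released and at rest (value of joint guard_door below 0.025 rad and value of joint latch_bolt below 0.0025 m and horizontal distance between bottle and coaster below 0.024 m and z of bottle in the frame of coaster between -0.002 and 0.01 m and angle between each of bottle, pusher's own z axis and vertical below 0.1 rad and linear speed of each of bottle, pusher below 0.02 m/s and x of pusher in the frame of enclosure between 0.039 and 0.175 m and y of pusher in the frame of enclosure between -0.085 and 0.085 m and z of pusher in the frame of enclosure between 0.07 and 0.082 m and contact force between the fingers and bottle below 0.3 N and contact force between the fingers and pusher below 0.3 N); the robot touches nothing.
It fails at once if the door bumps the bottle or the pusher (contact force between guard_door and bottle above 1.5 N or contact force between guard_door and pusher above 1.5 N).
It fails at once if the bottle is knocked over (angle between bottle's own z axis and vertical above 0.7 rad).
It fails at once if the tin, spool or brush is disturbed (distance of any of tin, spool, brush from where it was at the start of the episode above 0.02 m).
It also fails if it takes over 72 s, if anything falls off the work surface, if the arm or the gripper's body presses on something with over 40 N, if the wrist force passes 120 N, or if a joint passes its speed limit or range.

### The arm

A 6-joint arm with a two-finger parallel gripper is mounted at the origin on the work surface. World frame = base frame: x ahead of the robot, y to its left, z up, the work surface at z = 0. Lengths are in m, angles in rad, forces in N, time in s.
With the tool pointing down it reaches from about 0.3 to 0.875 m from the base axis. Payload 6.4 kg.
Tool frame: the origin (TCP) lies midway between the tips of the shut fingers; the grasp point (between the pads) lies 19 mm behind it (ctrl.pinch_z is the distance from the TCP to the grasp point, in m); z points along the fingers, y is the line along which they close (so a half turn about z gives the same grasp; the last joint's range is limited). The gripper opens to 85 mm and grips with 20 to 120 N. Pads are 22 mm wide; open, the fingers measure 114 mm over their backs; the gripper's body (76 mm by 85 mm) begins 54 mm behind the grasp point. The pads swing forward as they close: fully open they stand 13 mm farther back than shut.
Start: joints at [1.027, 0.181, 1.607, -0, 1.354, -0.206], TCP at [0.191, 0.543, 0.231] pointing down, gripper open.
Joint ranges: [-2.99, 2.99], [-0.89, 2.07], [0.3, 2.58], [-1.14, 4.28], [0, 2.63], [-3.12, 3.12]. Speed limits (rad/s): [2.57, 2.57, 3.01, 3.14, 3.14, 3.14].

### API

Orientations are given as a unit quaternion [w, x, y, z].
In Python, from bench import ctrl gives the robot as it stands.
- The arm moves only by the tool apply_moves, never from a script. Its argument "moves" is a list of rows, each an object with "jaw": the opening, from 0 (shut) to 1 (fully open); "offset": the shift along the tool's x, y, z in mm, a list of three; "rot": the turn, a rotation vector about the tool's x, y, z in degrees, a list of three. In form: [{"jaw": jaw, "offset": [dx, dy, dz], "rot": [ax, ay, az]}, ...]. A call has exactly 5 rows; each row shifts and turns the commanded pose from where the row before left it, along the tool's axes as they then stand; what a row does not reach is not made up. A row lasts 1/8 s, in which the tool goes at most 62.5 mm and 10.7 degrees, less where a joint would pass 70% of its speed; a pose out of reach is approached as far as the arm can. A call is refused whole if a number of a shift passes 62.5 or a number of a turn 10.7, either way. A call with a gripper value outside its range is refused whole. The fingers move at their own pace and stop on an object; the grip force is fixed at half the most. Time passes only in rows, so rows that do not move let the fingers close, or fill a call up. It gives the time, the measured TCP pose, the force, the opening and the grip force at its end, in the units of the state.
- ctrl.get_obs(): the state, without advancing time (a new reading comes with each control period).
- ctrl.camera(name): name is "scene" or "top"; returns (picture, depth): 400x640x3 uint8, red, green, blue; 400x640 float32, m along the optical axis (not along the pixel's ray), 0 where there is no reading.
- ctrl.camera_params(name): a dict with "K" (3x3 intrinsics, pixels), "cam_to_world" (4x4, takes a point from camera to world coordinates). Camera axes: x right, y down, z forward; pixel columns grow to the right and rows downward; lengths in m; the calibration is good to about 2 mm. A picture is of the moment at which its call begins. camera_params takes no time and is no camera call.
- ctrl.hand_in(): hands the job in; it is judged then, once.
Trained networks look in the newest picture that a camera, given by its name, has taken for a name from the list of things; names that differ only in an ending like _2 or _b are one class to them, and where a whole thing is asked for, a point or a joint stands for the part that bears it (a point fixed in the world has none). Each returns a list of dicts, best first, with "score" (0 to 1); they miss things now and then, are a little off and sometimes report something else, mostly with a low value. They report only what shows in the picture. A call takes as long as a camera call. They do not tell look-alikes from the thing itself.
- ctrl.outline_of(camera, target): "region" (400x640 bool, what is visible of it) and "position" ([column, row] in pixels, amid what is visible of it).
The state is a dict: "time_s": time; "q": joint angles; "dq": joint speeds; "joint_efforts": joint torques, N m; "eef_pos": TCP position; "eef_rot": TCP orientation; "wrist_force": force on the tool from outside, world axes, zero at the start; "torque": the same for the moment, N m; "opening": opening from 0.0 (shut) to 1.0 (fully open); "grasp_force": force on a finger pad.
Only numpy, scipy, OpenCV 4.12 (cv2) and the standard library are available. Lean on these libraries where they do the work, as an engineer would, in place of code of your own. Each camera call takes 0.05 s, during which the arm holds its last target. There are 200 camera calls.

## Working session

There is one attempt and no reset: what is moved stays moved. The work goes in short steps, Python scripts to look and compute and a tool call to move; the robot and the scene stay as the last step left them, time stands still between calls to the robot, and variables do not carry over. Pictures are saved under pics/ and viewed, at most 10 in all, crops included, and the job is handed in when it is done.

Besides the shell and the picture viewer there is one more tool, called after ">>>" in YAML: its name, and indented under it one key for each argument. apply_moves: Moves the arm, as the interface text tells. Its arguments: {"type":"object","properties":{"moves":{"type":"array"}},"required":["moves"]}

```bash
mkdir -p pics; ls
python3 - <<'E'
from bench import ctrl
import cv2, numpy as np
o=ctrl.get_obs(); print(o['time_s'],o['eef_pos'],o['eef_rot'],o['opening'],ctrl.pinch_z)
ims=[]
for c in("scene","top"):
    im,d=ctrl.camera(c); np.savez(f'pics/{c}0.npz',im=im,d=d); cv2.imwrite(f'pics/{c}0.png',im[:,:,::-1])
    p=ctrl.camera_params(c); print(c,p['K'],p['cam_to_world'].round(3))
E
```

```text
pics
0.0 [0.19025071 0.54202725 0.23039603] [-3.27127422e-04  1.68094919e-01  9.85770432e-01 -8.03775003e-04] 0.9979196929712958 0.0187
scene [[403.15676461   0.         325.17299669]
 [  0.         403.15676461 190.86449592]
 [  0.           0.           1.        ]] [[-0.229  0.752 -0.618  1.161]
 [ 0.973  0.177 -0.145  0.14 ]
 [ 0.    -0.635 -0.772  0.824]
 [ 0.     0.     0.     1.   ]]
top [[494.90052106   0.         316.81896166]
 [  0.         494.90052106 200.57979429]
 [  0.           0.           1.        ]] [[ 1.400e-02 -9.930e-01  1.150e-01  4.080e-01]
 [-1.000e+00 -1.400e-02  1.000e-03  1.200e-02]
 [ 1.000e-03 -1.150e-01 -9.930e-01  1.543e+00]
 [ 0.000e+00  0.000e+00  0.000e+00  1.000e+00]]
```

View pics/scene0.png

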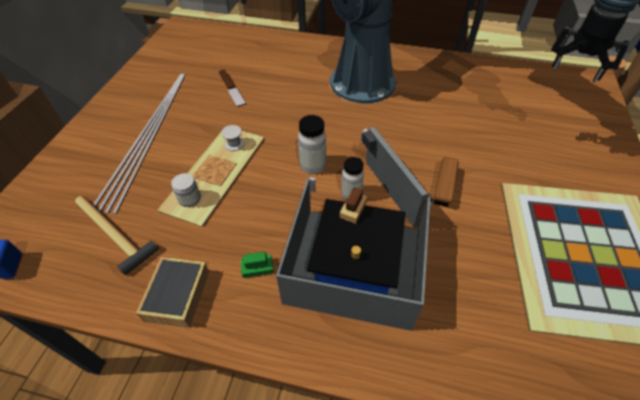

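View pics/top0.png

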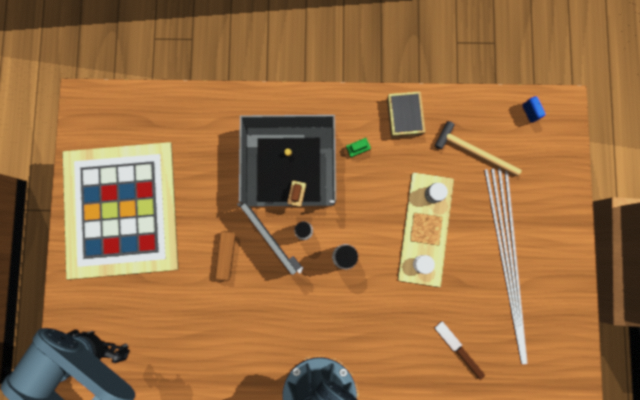

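Scene view: the two white bottles are the larger one at (312,145) and the smaller one at (352,178). The light-wood pusher is at (353,205), with a green look-alike at (257,264). The coaster is at (215,170) between the tin (185,190) and the spool (232,138). In the top view the small bottle is at (303,230), the pusher at (297,192), the door runs (243,207)–(297,270), and the coaster is at (426,230). The small bottle by the doorway and the wooden pusher fit the description.

```bash
cat > h.py <<'E'
from bench import ctrl
import cv2, numpy as np
P={c:ctrl.camera_params(c) for c in("scene","top")}
def cloud(c,d):
    K,T=P[c]['K'],P[c]['cam_to_world']
    v,u=np.mgrid[:400,:640]
    p=np.stack([(u-K[0,2])/K[0,0]*d,(v-K[1,2])/K[1,1]*d,d],-1)
    w=p@T[:3,:3].T+T[:3,3]; w[d<=0]=np.nan
    return w
def plane(c,u,v,z):
    K,T=P[c]['K'],P[c]['cam_to_world']
    r=T[:3,:3]@[(u-K[0,2])/K[0,0],(v-K[1,2])/K[1,1],1]
    return T[:3,3]+r*(z-T[2,3])/r[2]
def proj(c,p):
    K,T=P[c]['K'],P[c]['cam_to_world']
    q=K@(T[:3,:3].T@(np.asarray(p)-T[:3,3])); return q[:2]/q[2]
E
python3 - <<'E'
from h import *
crops=[]
for c in("top","scene"):
    im,d=ctrl.camera(c); w=cloud(c,d)
    np.savez(f'pics/{c}1.npz',im=im,w=w)
    for n in("bottle","pusher","coaster","tin","spool","brush","enclosure","guard_door"):
        for r in ctrl.outline_of(c,n):
            m=r['region']; p=w[m]; p=p[~np.isnan(p[:,0])]
            if len(p)<5: continue
            zt=np.percentile(p[:,2],95); t=p[p[:,2]>zt-.012]
            (cx,cy),s,a=cv2.minAreaRect((t[:,:2]*1000).astype(np.float32))
            print(c,n,round(r['score'],2),np.round(r['position']),m.sum(),'zt %.3f'%zt,'top rect',np.round([cx,cy,*s,a]))
    x,y=((225,170) if c=="top" else (280,100))
    crops.append(cv2.resize(im[y:y+120,x:x+160],None,fx=3.75,fy=3.75,interpolation=cv2.INTER_CUBIC)[:, :400 if c=='scene' else 600])
im=np.load('pics/top1.npz')['im'][110:290,225:465]
cv2.imwrite('pics/crop_top.png',cv2.resize(im,None,fx=3.3,fy=3.3,interpolation=cv2.INTER_CUBIC)[:,:,::-1])
E
```

```text
top bottle 0.67 [302. 229.] 269 zt 0.120 top rect [491.  54.  46.  43.   1.]
top bottle 0.63 [347. 257.] 531 zt 0.161 top rect [415. -70.  61.  62.   0.]
top pusher 0.56 [358. 150.] 294 zt 0.056 top rect [ 756. -112.   27.   49.   27.]
top pusher 0.54 [296. 195.] 321 zt 0.131 top rect [598.  76.  24.  50.  79.]
top pusher 0.32 [302. 231.] 283 zt 0.120 top rect [491.  54.  46.  43.   1.]
top coaster 0.88 [426. 229.] 810 zt 0.019 top rect [ 505. -325.   91.   90.   82.]
top tin 0.61 [436. 191.] 368 zt 0.084 top rect [ 612. -347.   52.   52.   16.]
top spool 0.86 [423. 262.] 296 zt 0.066 top rect [ 394. -308.   50.   48.    1.]
top brush 0.73 [224. 255.] 724 zt 0.048 top rect [413. 290.  45. 148.  85.]
top brush 0.67 [274. 245.] 761 zt 0.132 top rect [464. 141. 253.  35.  38.]
top enclosure 0.96 [282. 165.] 9151 zt 0.130 top rect [595. 101. 461. 280.   1.]
top guard_door 0.75 [269. 246.] 715 zt 0.132 top rect [462. 147. 249.  34.  42.]
scene bottle 0.64 [313. 143.] 1426 zt 0.155 top rect [418. -71.  65.  60.  13.]
scene pusher 0.97 [356. 207.] 602 zt 0.127 top rect [601.  75.  25.  50. 
[... 290 characters left out ...]
0.080 top rect [ 615. -346.   53.   53.   61.]
scene tin 0.39 [394. 177.] 2713 zt 0.127 top rect [469. 147. 258.  33.  41.]
scene spool 0.86 [231. 138.] 428 zt 0.060 top rect [ 398. -310.   52.   54.   11.]
scene spool 0.67 [350. 178.] 639 zt 0.115 top rect [495.  53.  44.  44.  12.]
scene brush 0.73 [448. 182.] 879 zt 0.043 top rect [416. 290.  45. 150.  85.]
scene enclosure 0.97 [369. 255.] 18409 zt 0.127 top rect [596. 102. 462. 284.   1.]
scene enclosure 0.47 [394. 178.] 2792 zt 0.127 top rect [467. 141. 254.  36.  38.]
scene guard_door 0.67 [394. 175.] 2752 zt 0.127 top rect [467. 141. 254.  36.  38.]
scene guard_door 0.5 [185. 190.] 767 zt 0.080 top rect [ 615. -346.   53.   53.   61.]
```

View pics/crop_top.png

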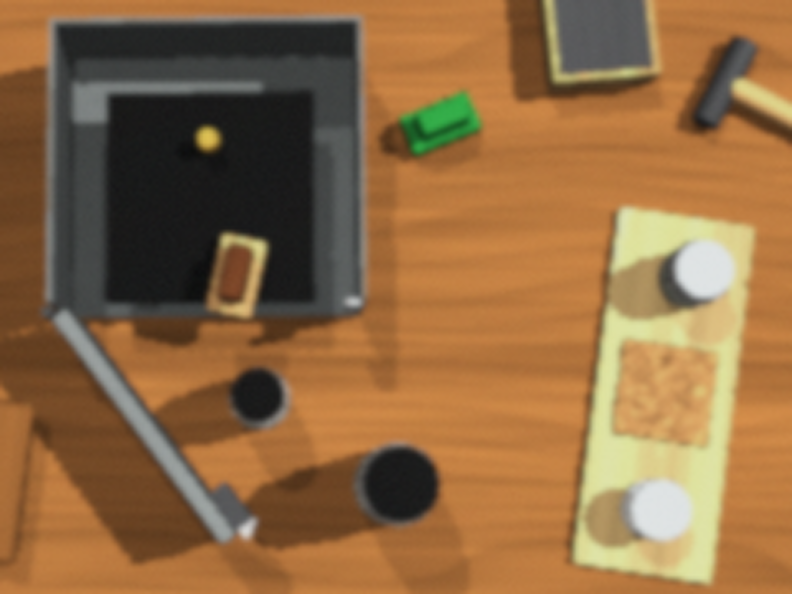

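The crop confirms it. The target bottle is the smaller one (crop 258,397), between the doorway and the open door; the bigger one at (398,484) is the look-alike. The wooden pusher (238,275) overhangs the sill, and the green one (440,122) is not meant.

Run:
```python
from h import *
for c in("top","scene"):
    w=np.load(f'pics/{c}1.npz')['w'].reshape(-1,3); w=w[~np.isnan(w[:,0])]
    zo=.004 if c=="top" else 0
    rim=w[(abs(w[:,2]-.130-zo*.5)<.008)&(w[:,0]>.57)&(w[:,0]<.86)&(w[:,1]>-.07)&(w[:,1]<.27)]
    rim=rim[~((abs(rim[:,0]-.6)<.05)&(abs(rim[:,1]-.075)<.04))]
    r=cv2.minAreaRect((rim[:,:2]*1000).astype(np.float32)); print(c,'rim',np.round(r[0],1),np.round(r[1],1),round(r[2],2))
    d=w[(abs(w[:,2]-.127-zo)<.01)&(w[:,0]<.555)&(w[:,0]>.3)&(w[:,1]>.05)&(w[:,1]<.26)]
    m=np.median(d,0); 
    vx,vy,x,y=cv2.fitLine((d[:,:2]).astype(np.float32),cv2.DIST_HUBER,0,.01,.01).ravel()
    s=(d[:,:2]-[x,y])@[vx,vy]; print('door ang',np.degrees(np.arctan2(vy,vx)),'ends',[x,y]+np.array([vx,vy])*s.min(),[x,y]+np.array([vx,vy])*s.max())
    base=w[(abs(w[:,2]-.097-zo)<.008)&(abs(w[:,0]-.6)<.05)&(abs(w[:,1]-.075)<.04)]
    print('pusher base',np.round(np.r_[cv2.minAreaRect((base[:,:2]*1000).astype(np.float32))[0],cv2.minAreaRect((base[:,:2]*1000).astype(np.float32))[1]]),cv2.minAreaRect((base[:,:2]*1000).astype(np.float32))[2])
    dk=w[(abs(w[:,0]-.68)<.03)&(abs(w[:,1]-.13)<.03)]; print('deck z',np.median(dk[:,2]))
```

```text
top rim [697.2 102.9] [255.6 280.2] 0.74
door ang 39.909336 ends [0.36518853 0.06882709] [0.55599948 0.22842267]
pusher base [597.  75.  40.  70.] 79.31500244140625
deck z 0.07570638031968768
scene rim [697.6 101.8] [259.9 278.7] 1.15
door ang 40.637592 ends [0.3659592  0.06274323] [0.55817272 0.22770904]
pusher base [599.  75.  40.  72.] 79.0326919555664
deck z 0.07403891389514589
```

>>> apply_moves:
  moves:
    - {"jaw": 0.8, "offset": [0, 0, -10], "rot": [0, 0, -4]}
    - {"jaw": 0.6, "offset": [-40, 0, -5], "rot": [0, 0, -4]}
    - {"jaw": 0.6, "offset": [-50, -30, 0], "rot": [0, 0, 0]}
    - {"jaw": 0.6, "offset": [-50, -50, 0], "rot": [0, 0, 0]}
    - {"jaw": 0.6, "offset": [-50, -50, 0], "rot": [0, 0, 0]}

```text
time_s: 1.62
eef_pos: [0.3424, 0.3871, 0.2464]
eef_rot: [0.0, 0.099, 0.995, 0.0]
wrist_force: [1.3, 0.4, 0.3]
opening: 0.598
grasp_force: 0.0
```

>>> apply_moves:
  moves:
    - {"jaw": 0.6, "offset": [-45, -38, 5], "rot": [0, 0, 0]}
    - {"jaw": 0.6, "offset": [-45, -38, 5], "rot": [0, 0, 0]}
    - {"jaw": 0.6, "offset": [-45, -38, 5], "rot": [0, 0, 0]}
    - {"jaw": 0.6, "offset": [-45, -38, 5], "rot": [0, 0, 0]}
    - {"jaw": 0.6, "offset": [-45, -38, 5], "rot": [0, 0, 0]}

```text
time_s: 2.25
eef_pos: [0.5258, 0.1564, 0.2214]
eef_rot: [0.0, 0.099, 0.995, 0.0]
wrist_force: [-0.2, 0.9, -0.7]
opening: 0.601
grasp_force: 0.0
```

>>> apply_moves:
  moves:
    - {"jaw": 0.6, "offset": [-45, -35, 10], "rot": [0, 0, 0]}
    - {"jaw": 0.6, "offset": [-25, -20, 10], "rot": [0, 0, 0]}
    - {"jaw": 0.6, "offset": [-10, -5, 5], "rot": [0, 0, 0]}
    - {"jaw": 0.6, "offset": [0, 0, 0], "rot": [0, 0, 0]}
    - {"jaw": 0.6, "offset": [0, 0, 0], "rot": [0, 0, 0]}

```text
time_s: 2.88
eef_pos: [0.5908, 0.0847, 0.1967]
eef_rot: [0.0, 0.098, 0.995, 0.0]
wrist_force: [0.0, -0.1, -0.3]
opening: 0.597
grasp_force: 0.0
```

>>> apply_moves:
  moves:
    - {"jaw": 0.6, "offset": [-9, -8, 5], "rot": [0, 0, 0]}
    - {"jaw": 0.6, "offset": [0, 0, 30], "rot": [0, 0, 0]}
    - {"jaw": 0.6, "offset": [0, 0, 30], "rot": [0, 0, 0]}
    - {"jaw": 0.6, "offset": [0, 0, 20], "rot": [0, 0, 0]}
    - {"jaw": 0.6, "offset": [0, 0, 10], "rot": [0, 0, 0]}

```text
time_s: 3.5
eef_pos: [0.5981, 0.074, 0.1001]
eef_rot: [-0.001, 0.099, 0.995, -0.0]
wrist_force: [0.4, 0.2, 0.5]
opening: 0.603
grasp_force: 0.0
```

>>> apply_moves:
  moves:
    - {"jaw": 0.3, "offset": [0, 0, 0], "rot": [0, 0, 0]}
    - {"jaw": 0.1, "offset": [0, 0, 0], "rot": [0, 0, 0]}
    - {"jaw": 0.1, "offset": [0, 0, 0], "rot": [0, 0, 0]}
    - {"jaw": 0.1, "offset": [0, 0, 0], "rot": [0, 0, 0]}
    - {"jaw": 0.1, "offset": [0, 0, 0], "rot": [0, 0, 0]}

```text
time_s: 4.12
eef_pos: [0.5992, 0.0738, 0.1022]
eef_rot: [0.001, 0.099, 0.995, 0.0]
wrist_force: [0.6, 0.5, 4.5]
opening: 0.274
grasp_force: 60.4
```

>>> apply_moves:
  moves:
    - {"jaw": 0.1, "offset": [0, 0, -10], "rot": [0, 0, 0]}
    - {"jaw": 0.1, "offset": [0, 0, -10], "rot": [0, 0, 0]}
    - {"jaw": 0.1, "offset": [-20, 4, 0], "rot": [0, 0, 0]}
    - {"jaw": 0.1, "offset": [-20, 4, 0], "rot": [0, 0, 0]}
    - {"jaw": 0.1, "offset": [-6, 1, 0], "rot": [0, 0, 0]}

```text
time_s: 4.75
eef_pos: [0.6463, 0.0735, 0.1218]
eef_rot: [0.0, 0.099, 0.995, -0.0]
wrist_force: [-0.5, 0.5, -0.9]
opening: 0.269
grasp_force: 59.7
```

>>> apply_moves:
  moves:
    - {"jaw": 0.1, "offset": [0, 0, 8], "rot": [0, 0, 0]}
    - {"jaw": 0.1, "offset": [0, 0, 6], "rot": [0, 0, 0]}
    - {"jaw": 0.1, "offset": [0, 0, 4], "rot": [0, 0, 0]}
    - {"jaw": 0.1, "offset": [0, 0, 1], "rot": [0, 0, 0]}
    - {"jaw": 0.1, "offset": [0, 0, 0], "rot": [0, 0, 0]}

```text
time_s: 5.38
eef_pos: [0.6454, 0.0736, 0.1023]
eef_rot: [0.0, 0.099, 0.995, -0.0]
wrist_force: [-0.2, -0.3, -1.4]
opening: 0.27
grasp_force: 59.7
```

>>> apply_moves:
  moves:
    - {"jaw": 0.1, "offset": [0, 0, 1], "rot": [0, 0, 0]}
    - {"jaw": 0.1, "offset": [0, 0, 1], "rot": [0, 0, 0]}
    - {"jaw": 0.4, "offset": [0, 0, 0], "rot": [0, 0, 0]}
    - {"jaw": 0.5, "offset": [0, 0, 0], "rot": [0, 0, 0]}
    - {"jaw": 0.5, "offset": [0, 0, 0], "rot": [0, 0, 0]}

```text
time_s: 6.0
eef_pos: [0.6454, 0.0736, 0.1]
eef_rot: [-0.0, 0.099, 0.995, 0.0]
wrist_force: [-0.4, -0.7, 0.0]
opening: 0.501
grasp_force: 0.0
```

>>> apply_moves:
  moves:
    - {"jaw": 0.5, "offset": [0, 0, -10], "rot": [0, 0, 0]}
    - {"jaw": 0.6, "offset": [0, 0, -40], "rot": [0, 0, 0]}
    - {"jaw": 0.8, "offset": [0, 0, -40], "rot": [0, 0, 0]}
    - {"jaw": 1, "offset": [40, -9, -10], "rot": [0, 0, 0]}
    - {"jaw": 1, "offset": [50, -10, 0], "rot": [0, 0, 0]}

```text
time_s: 6.62
eef_pos: [0.5541, 0.0724, 0.2026]
eef_rot: [0.002, 0.099, 0.995, 0.0]
wrist_force: [0.8, -0.3, 0.2]
opening: 1.001
grasp_force: 0.0
```

>>> apply_moves:
  moves:
    - {"jaw": 1, "offset": [36, -20, 0], "rot": [0, 0, 0]}
    - {"jaw": 1, "offset": [20, -11, 0], "rot": [0, 0, 0]}
    - {"jaw": 1, "offset": [0, 0, 15], "rot": [0, 0, 0]}
    - {"jaw": 1, "offset": [0, 0, 25], "rot": [0, 0, 0]}
    - {"jaw": 1, "offset": [0, 0, 0], "rot": [0, 0, 0]}

```text
time_s: 7.25
eef_pos: [0.4915, 0.0536, 0.1582]
eef_rot: [-0.002, 0.099, 0.995, 0.0]
wrist_force: [-0.4, 0.3, -0.0]
opening: 0.998
grasp_force: 0.0
```

Run:
```python
from h import *
for c in("scene","top"):
    im,d=ctrl.camera(c); w=cloud(c,d); f=w.reshape(-1,3); zo=.004 if c=="top" else 0
    for nm,z,cx,cy,s in(("pusher base",.097,.645,.075,.05),("ridge",.127,.645,.075,.05),("bottle top",.115,.493,.053,.035)):
        b=f[(abs(f[:,2]-z-zo)<.008)&(abs(f[:,0]-cx)<s)&(abs(f[:,1]-cy)<s)]
        if len(b)>5: print(c,nm,len(b),np.round(cv2.minAreaRect((b[:,:2]*1000).astype(np.float32))[0]),np.round(cv2.minAreaRect((b[:,:2]*1000).astype(np.float32))[1:][0]))
    if c=="scene": cv2.imwrite('pics/scene2.png',cv2.resize(im[90:290,240:480],None,fx=3,fy=3)[:,:,::-1])
print(ctrl.get_obs()['eef_pos'])
```

```text
scene pusher base 259 [645.  73.] [41. 71.]
scene ridge 220 [645.  74.] [24. 50.]
scene bottle top 256 [494.  54.] [47. 46.]
top pusher base 159 [644.  74.] [40. 70.]
top ridge 125 [643.  74.] [24. 49.]
[0.49302039 0.05344746 0.16027369]
```

View pics/scene2.png

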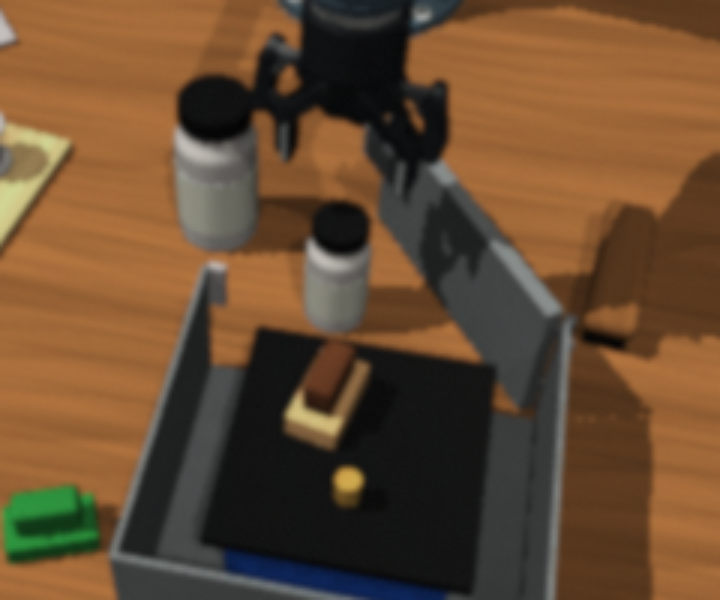

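The pusher lies flat on the deck (crop 330,395). The open gripper is straddling above the small bottle (crop 338,265), clear of the door and the large bottle (215,165).

>>> apply_moves:
  moves:
    - {"jaw": 1, "offset": [0, 0, 20], "rot": [0, 0, 0]}
    - {"jaw": 1, "offset": [0, 0, 20], "rot": [0, 0, 0]}
    - {"jaw": 1, "offset": [0, 0, 20], "rot": [0, 0, 0]}
    - {"jaw": 1, "offset": [0, 0, 18], "rot": [0, 0, 0]}
    - {"jaw": 1, "offset": [0, 0, 8], "rot": [0, 0, 0]}

```text
time_s: 7.98
eef_pos: [0.4929, 0.0534, 0.0742]
eef_rot: [0.0, 0.099, 0.995, 0.0]
wrist_force: [-0.2, 0.0, 0.4]
opening: 1.0
grasp_force: 0.0
```

>>> apply_moves:
  moves:
    - {"jaw": 0.7, "offset": [0, 0, 0], "rot": [0, 0, 0]}
    - {"jaw": 0.5, "offset": [0, 0, 0], "rot": [0, 0, 0]}
    - {"jaw": 0.4, "offset": [0, 0, 0], "rot": [0, 0, 0]}
    - {"jaw": 0.4, "offset": [0, 0, 0], "rot": [0, 0, 0]}
    - {"jaw": 0.4, "offset": [0, 0, 0], "rot": [0, 0, 0]}

```text
time_s: 8.6
eef_pos: [0.4936, 0.0533, 0.0758]
eef_rot: [0.001, 0.099, 0.995, -0.0]
wrist_force: [-1.1, 0.5, 5.4]
opening: 0.589
grasp_force: 62.3
```

>>> apply_moves:
  moves:
    - {"jaw": 0.4, "offset": [0, 0, -15], "rot": [0, 0, 0]}
    - {"jaw": 0.4, "offset": [0, 0, -30], "rot": [0, 0, 0]}
    - {"jaw": 0.4, "offset": [0, 0, -35], "rot": [0, 0, 0]}
    - {"jaw": 0.4, "offset": [0, 0, -35], "rot": [0, 0, 0]}
    - {"jaw": 0.4, "offset": [0, 0, -15], "rot": [0, 0, 0]}

```text
time_s: 9.22
eef_pos: [0.4935, 0.0532, 0.2071]
eef_rot: [0.002, 0.099, 0.995, -0.0]
wrist_force: [-0.0, -0.4, -2.5]
opening: 0.588
grasp_force: 63.4
```

>>> apply_moves:
  moves:
    - {"jaw": 0.4, "offset": [-10, -15, 0], "rot": [0, 0, 0]}
    - {"jaw": 0.4, "offset": [-13, -30, 0], "rot": [0, 0, 0]}
    - {"jaw": 0.4, "offset": [-12, -40, 0], "rot": [0, 0, 0]}
    - {"jaw": 0.4, "offset": [-10, -45, 0], "rot": [0, 0, 0]}
    - {"jaw": 0.4, "offset": [-10, -45, 0], "rot": [0, 0, 0]}

```text
time_s: 9.85
eef_pos: [0.5109, -0.131, 0.2024]
eef_rot: [-0.001, 0.099, 0.995, 0.0]
wrist_force: [0.2, -0.3, -2.5]
opening: 0.591
grasp_force: 63.4
```

>>> apply_moves:
  moves:
    - {"jaw": 0.4, "offset": [-9, -45, 0], "rot": [0, 0, 0]}
    - {"jaw": 0.4, "offset": [-8, -45, 0], "rot": [0, 0, 0]}
    - {"jaw": 0.4, "offset": [-6, -45, 0], "rot": [0, 0, 0]}
    - {"jaw": 0.4, "offset": [-4, -35, 0], "rot": [0, 0, 0]}
    - {"jaw": 0.4, "offset": [-3, -20, 0], "rot": [0, 0, 0]}

```text
time_s: 10.48
eef_pos: [0.5025, -0.3232, 0.2022]
eef_rot: [-0.001, 0.1, 0.995, 0.001]
wrist_force: [0.6, 0.1, -2.8]
opening: 0.592
grasp_force: 63.4
```

>>> apply_moves:
  moves:
    - {"jaw": 0.4, "offset": [-1, -2, 15], "rot": [0, 0, 0]}
    - {"jaw": 0.4, "offset": [0, 0, 25], "rot": [0, 0, 0]}
    - {"jaw": 0.4, "offset": [0, 0, 25], "rot": [0, 0, 0]}
    - {"jaw": 0.4, "offset": [0, 0, 20], "rot": [0, 0, 0]}
    - {"jaw": 0.4, "offset": [0, 0, 10], "rot": [0, 0, 0]}

```text
time_s: 11.1
eef_pos: [0.504, -0.3218, 0.1072]
eef_rot: [-0.001, 0.098, 0.995, 0.001]
wrist_force: [-0.6, -0.4, -2.6]
opening: 0.59
grasp_force: 63.4
```

>>> apply_moves:
  moves:
    - {"jaw": 0.4, "offset": [0, 0, 8], "rot": [0, 0, 0]}
    - {"jaw": 0.4, "offset": [0, 0, 5], "rot": [0, 0, 0]}
    - {"jaw": 0.4, "offset": [0, 0, 3], "rot": [0, 0, 0]}
    - {"jaw": 0.4, "offset": [0, 0, 1], "rot": [0, 0, 0]}
    - {"jaw": 0.4, "offset": [0, 0, 0], "rot": [0, 0, 0]}

```text
time_s: 11.72
eef_pos: [0.5046, -0.3236, 0.0926]
eef_rot: [0.0, 0.099, 0.995, -0.0]
wrist_force: [-0.5, 1.0, -2.6]
opening: 0.589
grasp_force: 63.4
```

>>> apply_moves:
  moves:
    - {"jaw": 0.4, "offset": [0, 0, 1], "rot": [0, 0, 0]}
    - {"jaw": 0.4, "offset": [0, 0, 1], "rot": [0, 0, 0]}
    - {"jaw": 0.4, "offset": [0, 0, 1], "rot": [0, 0, 0]}
    - {"jaw": 0.4, "offset": [0, 0, 0], "rot": [0, 0, 0]}
    - {"jaw": 0.4, "offset": [0, 0, 0], "rot": [0, 0, 0]}

```text
time_s: 12.35
eef_pos: [0.5045, -0.3234, 0.0893]
eef_rot: [-0.0, 0.099, 0.995, 0.0]
wrist_force: [-0.4, 0.1, -2.6]
opening: 0.595
grasp_force: 63.4
```

>>> apply_moves:
  moves:
    - {"jaw": 0.4, "offset": [0, 0, 1], "rot": [0, 0, 0]}
    - {"jaw": 0.4, "offset": [0, 0, 1], "rot": [0, 0, 0]}
    - {"jaw": 0.4, "offset": [0, 0, 0], "rot": [0, 0, 0]}
    - {"jaw": 0.4, "offset": [0, 0, 0], "rot": [0, 0, 0]}
    - {"jaw": 0.4, "offset": [0, 0, 0], "rot": [0, 0, 0]}

```text
time_s: 12.98
eef_pos: [0.5052, -0.3237, 0.0889]
eef_rot: [0.001, 0.099, 0.995, -0.0]
wrist_force: [-1.2, 3.0, 7.9]
opening: 0.587
grasp_force: 64.5
```

>>> apply_moves:
  moves:
    - {"jaw": 0.4, "offset": [0, 0, -1], "rot": [0, 0, 0]}
    - {"jaw": 0.7, "offset": [0, 0, 0], "rot": [0, 0, 0]}
    - {"jaw": 1, "offset": [0, 0, 0], "rot": [0, 0, 0]}
    - {"jaw": 1, "offset": [0, 0, 0], "rot": [0, 0, 0]}
    - {"jaw": 1, "offset": [0, 0, 0], "rot": [0, 0, 0]}

```text
time_s: 13.6
eef_pos: [0.5045, -0.3234, 0.0882]
eef_rot: [-0.0, 0.099, 0.995, 0.0]
wrist_force: [0.9, -0.4, -0.2]
opening: 1.001
grasp_force: 0.0
```

>>> apply_moves:
  moves:
    - {"jaw": 1, "offset": [0, 0, -15], "rot": [0, 0, 0]}
    - {"jaw": 1, "offset": [0, 0, -30], "rot": [0, 0, 0]}
    - {"jaw": 1, "offset": [0, 0, -40], "rot": [0, 0, 0]}
    - {"jaw": 1, "offset": [0, 0, -45], "rot": [0, 0, 0]}
    - {"jaw": 0.8, "offset": [0, 0, -30], "rot": [0, 0, 0]}

```text
time_s: 14.22
eef_pos: [0.5052, -0.324, 0.2523]
eef_rot: [0.002, 0.099, 0.995, -0.001]
wrist_force: [0.1, -0.4, -0.3]
opening: 0.819
grasp_force: 0.0
```

Run:
```python
from h import *
for c in("scene","top"):
    im,d=ctrl.camera(c); w=cloud(c,d); f=w.reshape(-1,3); zo=.004 if c=="top" else 0
    for nm,z,cx,cy,s in(("pusher base",.097,.645,.075,.05),("bottle top",.128,.504,-.325,.04),("coaster",.013,.504,-.325,.06)):
        b=f[(abs(f[:,2]-z-zo)<.008)&(abs(f[:,0]-cx)<s)&(abs(f[:,1]-cy)<s)]
        if len(b)>5: print(c,nm,len(b),'z %.3f'%np.median(b[:,2]),*[np.round(v) for v in cv2.minAreaRect((b[:,:2]*1000).astype(np.float32))[:2]])
    if c=="scene": cv2.imwrite('pics/scene3.png',im[:,:,::-1])
print(ctrl.get_obs()['eef_pos'])
```

```text
scene pusher base 256 z 0.096 [646.  73.] [41. 71.]
scene bottle top 235 z 0.127 [ 505. -323.] [49. 47.]
scene coaster 924 z 0.010 [ 504. -325.] [120. 119.]
top pusher base 159 z 0.098 [643.  74.] [40. 70.]
top bottle top 31 z 0.128 [ 510. -305.] [10. 25.]
top coaster 481 z 0.013 [ 504. -325.] [119. 119.]
[ 0.50637363 -0.32508126  0.25423965]
```

View pics/scene3.png

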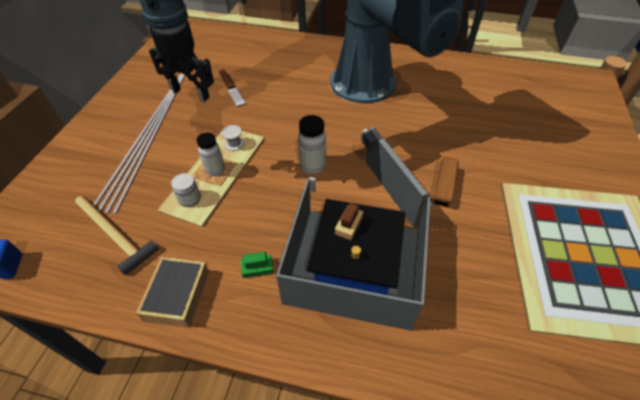

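The bottle stands on the coaster (scene 210,155), within 3 mm of its centre. The pusher is on the deck (348,220), and the tin, spool and brush are unmoved. Next is the door, pushed from outside.

>>> apply_moves:
  moves:
    - {"jaw": 0.5, "offset": [15, 35, 0], "rot": [0, 0, 0]}
    - {"jaw": 0.2, "offset": [22, 50, 0], "rot": [0, 0, 0]}
    - {"jaw": 0, "offset": [22, 50, 0], "rot": [0, 0, 0]}
    - {"jaw": 0, "offset": [22, 50, 0], "rot": [0, 0, 0]}
    - {"jaw": 0, "offset": [22, 50, 0], "rot": [0, 0, 0]}

```text
time_s: 14.95
eef_pos: [0.4488, -0.071, 0.2478]
eef_rot: [-0.0, 0.099, 0.995, 0.0]
wrist_force: [0.7, -0.6, 0.4]
opening: -0.004
grasp_force: 0.0
```

>>> apply_moves:
  moves:
    - {"jaw": 0, "offset": [22, 50, 0], "rot": [0, 0, 0]}
    - {"jaw": 0, "offset": [22, 50, 0], "rot": [0, 0, 0]}
    - {"jaw": 0, "offset": [22, 50, 0], "rot": [0, 0, 0]}
    - {"jaw": 0, "offset": [18, 42, 0], "rot": [0, 0, 0]}
    - {"jaw": 0, "offset": [8, 20, 0], "rot": [0, 0, 0]}

```text
time_s: 15.58
eef_pos: [0.4, 0.1553, 0.2479]
eef_rot: [-0.0, 0.098, 0.995, 0.0]
wrist_force: [-0.2, -0.4, -0.4]
opening: 0.001
grasp_force: 0.0
```

>>> apply_moves:
  moves:
    - {"jaw": 0, "offset": [0, 0, 0], "rot": [0, 0, 0]}
    - {"jaw": 0, "offset": [0, 0, 0], "rot": [0, 0, 0]}
    - {"jaw": 0, "offset": [0, 0, 10], "rot": [0, 0, 0]}
    - {"jaw": 0, "offset": [0, 0, 25], "rot": [0, 0, 0]}
    - {"jaw": 0, "offset": [0, 0, 25], "rot": [0, 0, 0]}

```text
time_s: 16.2
eef_pos: [0.4014, 0.1523, 0.1871]
eef_rot: [0.0, 0.1, 0.995, -0.0]
wrist_force: [-0.8, -0.0, -0.7]
opening: 0.004
grasp_force: 0.0
```

>>> apply_moves:
  moves:
    - {"jaw": 0, "offset": [0, 0, 25], "rot": [0, 0, 0]}
    - {"jaw": 0, "offset": [0, 0, 25], "rot": [0, 0, 0]}
    - {"jaw": 0, "offset": [0, 0, 25], "rot": [0, 0, 0]}
    - {"jaw": 0, "offset": [0, 0, 20], "rot": [0, 0, 0]}
    - {"jaw": 0, "offset": [0, 0, 7], "rot": [0, 0, 0]}

```text
time_s: 16.82
eef_pos: [0.4002, 0.1524, 0.0846]
eef_rot: [-0.002, 0.1, 0.995, -0.0]
wrist_force: [0.3, 0.1, 0.2]
opening: 0.001
grasp_force: 0.0
```

>>> apply_moves:
  moves:
    - {"jaw": 0, "offset": [-16, -11, 0], "rot": [0, 0, 0]}
    - {"jaw": 0, "offset": [-14, -12, 0], "rot": [0, 0, 0]}
    - {"jaw": 0, "offset": [-15, -12, 0], "rot": [0, 0, 0]}
    - {"jaw": 0, "offset": [-15, -8, 0], "rot": [0, 0, 0]}
    - {"jaw": 0, "offset": [-15, -8, 0], "rot": [0, 0, 0]}

```text
time_s: 17.45
eef_pos: [0.466, 0.0875, 0.0865]
eef_rot: [0.0, 0.099, 0.995, 0.0]
wrist_force: [-0.3, 1.0, 0.1]
opening: -0.002
grasp_force: 0.0
```

>>> apply_moves:
  moves:
    - {"jaw": 0, "offset": [-16, -5, 0], "rot": [0, 0, 0]}
    - {"jaw": 0, "offset": [-16, -5, 0], "rot": [0, 0, 0]}
    - {"jaw": 0, "offset": [-12, -2, 0], "rot": [0, 0, 0]}
    - {"jaw": 0, "offset": [-10, -1, 0], "rot": [0, 0, 0]}
    - {"jaw": 0, "offset": [0, 0, 0], "rot": [0, 0, 0]}

```text
time_s: 18.08
eef_pos: [0.5158, 0.065, 0.0862]
eef_rot: [0.0, 0.099, 0.995, -0.0]
wrist_force: [-0.7, 0.2, -0.1]
opening: 0.0
grasp_force: 0.0
```

Run:
```python
from h import *
im,d=ctrl.camera("scene"); f=cloud("scene",d).reshape(-1,3)
b=f[(abs(f[:,2]-.122)<.009)&(f[:,0]<.575)&(f[:,0]>.45)&(f[:,1]>0)&(f[:,1]<.21)]
vx,vy,x,y=cv2.fitLine(b[:,:2].astype(np.float32),cv2.DIST_HUBER,0,.01,.01).ravel(); print(len(b),'phi',np.arctan2(vx,vy),x,y)
cv2.imwrite('pics/scene4.png',cv2.resize(im[90:290,240:480],None,fx=3,fy=3)[:,:,::-1]); print(ctrl.get_obs()['eef_pos'])
```

```text
898 phi 0.10569509 0.5492476 0.089559734
[0.51512038 0.06517215 0.0860763 ]
```

View pics/scene4.png

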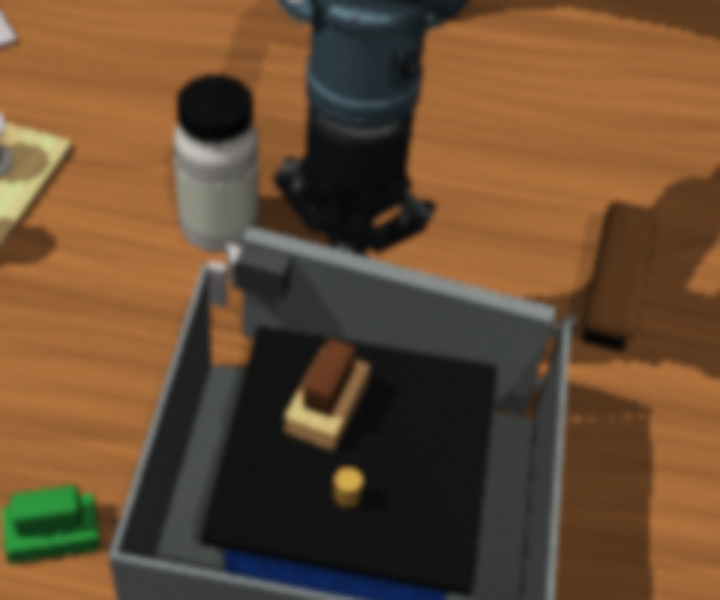

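The door is nearly shut (θ≈0.12), with its bolt (crop 235,255) just short of the strike (215,275). The pusher is well clear.

>>> apply_moves:
  moves:
    - {"jaw": 0, "offset": [-5, 0, 0], "rot": [0, 0, 0]}
    - {"jaw": 0, "offset": [-5, 1, 0], "rot": [0, 0, 0]}
    - {"jaw": 0, "offset": [-5, 0, 0], "rot": [0, 0, 0]}
    - {"jaw": 0, "offset": [-4, 1, 0], "rot": [0, 0, 0]}
    - {"jaw": 0, "offset": [0, 0, 0], "rot": [0, 0, 0]}

```text
time_s: 18.75
eef_pos: [0.5344, 0.0631, 0.0863]
eef_rot: [-0.0, 0.099, 0.995, -0.0]
wrist_force: [-3.2, -0.8, 1.8]
opening: 0.001
grasp_force: 0.0
```

>>> apply_moves:
  moves:
    - {"jaw": 0, "offset": [-2, 0, 0], "rot": [0, 0, 0]}
    - {"jaw": 0, "offset": [-1, 0, 0], "rot": [0, 0, 0]}
    - {"jaw": 0, "offset": [-1, 0, 0], "rot": [0, 0, 0]}
    - {"jaw": 0, "offset": [0, 0, 0], "rot": [0, 0, 0]}
    - {"jaw": 0, "offset": [0, 0, 0], "rot": [0, 0, 0]}

```text
time_s: 19.38
eef_pos: [0.5386, 0.0625, 0.0864]
eef_rot: [0.0, 0.099, 0.995, 0.0]
wrist_force: [-0.4, -0.2, 1.4]
opening: -0.0
grasp_force: 0.0
```

>>> apply_moves:
  moves:
    - {"jaw": 0, "offset": [-1, 0, 0], "rot": [0, 0, 0]}
    - {"jaw": 0, "offset": [-1, 0, 0], "rot": [0, 0, 0]}
    - {"jaw": 0, "offset": [0, 0, 0], "rot": [0, 0, 0]}
    - {"jaw": 0, "offset": [0, 0, 0], "rot": [0, 0, 0]}
    - {"jaw": 0, "offset": [0, 0, 0], "rot": [0, 0, 0]}

```text
time_s: 20.0
eef_pos: [0.5402, 0.0621, 0.0863]
eef_rot: [0.0, 0.099, 0.995, 0.0]
wrist_force: [0.4, 0.2, 0.2]
opening: 0.002
grasp_force: 0.0
```

>>> apply_moves:
  moves:
    - {"jaw": 0, "offset": [-1, 0, 0], "rot": [0, 0, 0]}
    - {"jaw": 0, "offset": [-1, 0, 0], "rot": [0, 0, 0]}
    - {"jaw": 0, "offset": [-1, 0, 0], "rot": [0, 0, 0]}
    - {"jaw": 0, "offset": [0, 0, 0], "rot": [0, 0, 0]}
    - {"jaw": 0, "offset": [0, 0, 0], "rot": [0, 0, 0]}

```text
time_s: 20.62
eef_pos: [0.5415, 0.062, 0.0861]
eef_rot: [-0.002, 0.099, 0.995, 0.0]
wrist_force: [-8.0, 0.9, 6.4]
opening: 0.001
grasp_force: 0.0
```

>>> apply_moves:
  moves:
    - {"jaw": 0, "offset": [-1, 0, 0], "rot": [0, 0, 0]}
    - {"jaw": 0, "offset": [-1, 0, 0], "rot": [0, 0, 0]}
    - {"jaw": 0, "offset": [0, 0, 0], "rot": [0, 0, 0]}
    - {"jaw": 0, "offset": [0, 0, 0], "rot": [0, 0, 0]}
    - {"jaw": 0, "offset": [0, 0, 0], "rot": [0, 0, 0]}

```text
time_s: 21.25
eef_pos: [0.5417, 0.062, 0.086]
eef_rot: [-0.004, 0.098, 0.995, 0.0]
wrist_force: [-14.6, 1.7, 12.3]
opening: -0.002
grasp_force: 0.0
```

>>> apply_moves:
  moves:
    - {"jaw": 0, "offset": [8, 0, 0], "rot": [0, 0, 0]}
    - {"jaw": 0, "offset": [20, 0, 0], "rot": [0, 0, 0]}
    - {"jaw": 0, "offset": [30, 0, -10], "rot": [0, 0, 0]}
    - {"jaw": 0, "offset": [40, 0, -40], "rot": [0, 0, 0]}
    - {"jaw": 0, "offset": [20, 0, -50], "rot": [0, 0, 0]}

```text
time_s: 21.88
eef_pos: [0.4267, 0.0848, 0.1859]
eef_rot: [-0.002, 0.099, 0.995, -0.0]
wrist_force: [0.7, 0.4, 0.6]
opening: -0.003
grasp_force: 0.0
```

Run:
```python
from h import *
for c in("scene","top"):
    im,d=ctrl.camera(c); f=cloud(c,d).reshape(-1,3)
    b=f[(abs(f[:,2]-.124)<.009)&(f[:,0]<.575)&(f[:,0]>.53)&(f[:,1]>0.0)&(f[:,1]<.21)]
    vx,vy,x,y=cv2.fitLine(b[:,:2].astype(np.float32),cv2.DIST_HUBER,0,.01,.01).ravel(); print(c,len(b),'phi',np.arctan2(vx,vy),x,y)
    if c=="scene": cv2.imwrite('pics/scene5.png',cv2.resize(im[130:290,280:440],None,fx=3.7,fy=3.7)[:,:,::-1])
o=ctrl.get_obs();print(o['eef_pos'],o['time_s'])
```

```text
scene 729 phi 3.1192863 0.56756824 0.12883128
top 388 phi 3.1151628 0.56241655 0.10029738
[0.43132527 0.08465858 0.19157918] 21.975
```

View pics/scene5.png

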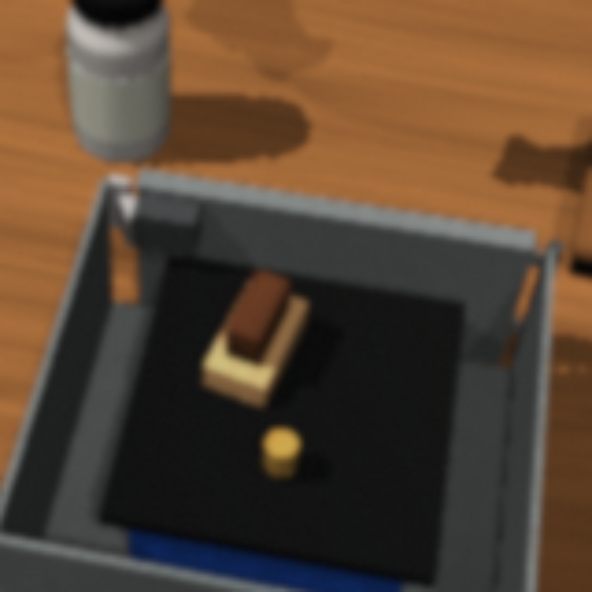

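The door is parallel with the frame (θ≈0). The bolt (crop 127,205) sits inside the strike (118,182), and the push ended on the hard stop after the force had dropped. The gripper is clear of everything.

```bash
python3 -c "
from bench import ctrl
print(ctrl.hand_in())"
```

```text
the job is handed in; nothing more can be done
None
```

The job is handed in at about 22 s on the robot clock: the pusher lies fully on the deck, the small bottle stands on the coaster about 3 mm off centre, and the door measures shut and appears latched, but the hand-in gave no verdict.

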